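Connect the leaf blow-off air pipe on the olive sorting table

TASK

Reconnect the air supply of the olive sorting table: slide the orange dust shutter fully clear of the push-fit port, then push the aluminium pipe along its supports into the blue port, past the seal, until it bottoms. Then swing the yellow valve handle a quarter turn to fully open, so that it points along the pipe's line, away from the pipe. Let go of everything and leave the other things on the table where they are.

Things in the scene. Friction and masses are not known exactly. Their poses are not given: they have to be found in the camera images.
- manifold: Grey air manifold fixed to the table on an aluminium base plate 275 x 90 x 8 mm (x -105 to 170). Origin on the table surface; x is level, along the pipe's line in the direction of insertion, z up. In this frame, mm: pipe axis at y 0, z 50; shutter plate x 42 to 47; blue port, a 40 mm wide cylinder, mouth at x 55; grey valve block x 103 to 167, y -30 to 30, top at z 75.
- rear_support (a point): On the pipe axis over the rear edge of the rear V support, which runs 40 mm from here towards the port, is open above and ends 2 mm below the pipe axis. Behind it nothing but the base plate and bare table lies below the pipe.
- bridge (a point): Top centre of the front guide, which goes over the pipe like a bridge: 30 mm long, 52 mm wide, top 71 mm above the table, 2 mm of play above the pipe.
- pipe: Loose aluminium pipe, 20 mm diameter, 200 mm long, nose chamfered, about 70 g, lying in the rear support and with its nose under the bridge. Origin at its middle on its axis; x points along it to the nose. A black band begins 40 mm from the nose: its edge meets the port mouth when the pipe is home. When home the tail end sticks out 15 mm behind the rear support and can be pushed on its end all the way.
- pipe_nose (a point): Centre of the pipe's front end face.
- pipe_tail (a point): Centre of the pipe's flat rear end face, the one to push.
- port_mouth (a point): Centre of the port's mouth: bore 23 mm wide, 40 mm deep. The sprung seal lies 18 mm inside the mouth: getting past it takes about 10 N, after it the pipe drags with about 2 to 3 N until it meets the hard bottom.
- port_end (a point): Centre of the bottom of the bore, where the pipe nose must arrive (40 mm beyond the mouth).
- shutter (a joint): Orange dust shutter, a 40 mm wide plate in front of the port, sliding sideways along the manifold's +y. Value in m: near 0 it covers the port, 0.045 is its end stop, fully clear. It drags with about 1.5 N and stays where left.
- shutter_tab (a point): Top centre of the shutter's upright tab, 14 x 14 mm and 28 mm tall; the point is 114 mm above the table. Nothing else stands higher than 80 mm within 60 mm of the tab.
- valve (a joint): Yellow valve handle on top of the block, turning about a vertical axis. Value in rad: near 0 shut, the handle points along the manifold's -y; 1.571 open (end stop), it points along +x. Opening is anticlockwise seen from above. About 0.12 N m of friction; stays where left.
- valve_axis (a point): On the handle's turning axis, at the height of the handle's top face, 100 mm above the table.
- valve_grip (a point): On the handle's top face 65 mm out from the axis. The handle is a bar 18 mm wide and 12 mm thick (88 to 100 mm above the table), ending 90 mm from the axis.
- wrench: Bystander, to be left alone: wrench, lying. Origin in its underside.
- coupling: Bystander, to be left alone: brass pipe coupling, 34 mm wide, 42 mm tall. Origin in its underside.
- jar: Bystander, to be left alone: olive jar, 72 mm wide, 110 mm tall. Origin in its underside.
- tape: Bystander, to be left alone: white roll of tape, 90 mm wide, 24 mm tall. Origin in its underside.
- brush: Bystander, to be left alone: hand brush, lying. Origin in its underside.
- bowl: Bystander, to be left alone: steel bowl of olives, 150 mm wide, 70 mm tall. Origin in its underside.
- screwdriver: Bystander, to be left alone: screwdriver, lying. Origin in its underside.
There are look-alikes about, which are no part of the job. What is shaped like the pipe but pink is not meant.

How it is judged (in metres and radians):
On the way, in this order (a step that is already met when the one before it is completed fails the run):
1. the shutter is slid clear of the port (value of joint shutter above 0.035 m), for 0.2 s.
2. the pipe is pushed home in the port (distance between pipe_nose and port_end below 0.0035 m and angle between the x axis of pipe and the x axis of manifold, either way round below 0.06 rad), for 0.2 s.
3. the valve handle is swung open (value of joint valve above 1.4 rad), for 0.2 s.
At the end, for the whole second after the job is handed in: The pipe's nose is at the bottom of the port bore within 3.5 mm, its axis within 0.06 rad of the port's, the shutter is open by more than 35 mm, the valve handle is turned more than 1.4 rad of its 1.571, the pipe is at rest and the gripper touches nothing (all of step 2 and value of joint shutter above 0.035 m and value of joint valve above 1.4 rad and linear speed of pipe below 0.01 m/s).
It fails at once if any bystander (wrench, coupling, jar, tape, brush, bowl, screwdriver) is moved by more than 30 mm (distance of any of wrench, coupling, jar, tape, brush, bowl, screwdriver from where it was at the start of the episode above 0.03 m).
It also fails if it takes over 51 s, if anything falls off the work surface, if the arm or the gripper's body presses on something with over 40 N, if the wrist force passes 120 N, or if a joint passes its speed limit or range.

ROBOT

A 7-joint arm with a two-finger parallel gripper is mounted at the origin on the work surface. World frame = base frame: x ahead of the robot, y to its left, z up, the work surface at z = 0. Lengths are in mm, angles in rad, forces in N, time in s.
With the tool pointing down it reaches from about 400 to 875 mm from the base axis. Payload 4.4 kg.
Tool frame: the origin (TCP) lies at the very end of the fingers, on their centre line; the grasp point (between the pads) lies 19 mm behind it; y points along the fingers, z is the direction in which the jaws open and shut, and the axes are right-handed (so a half turn about y gives the same grasp; the last joint's range is limited). The gripper opens to 85 mm and grips with 20 to 120 N. Pads are 22 mm wide; open, the fingers measure 114 mm over their backs; the gripper's body (76 mm by 85 mm) begins 54 mm behind the grasp point. The pads swing forward as they close: fully open they stand 13 mm farther back than shut.
Start: joints at [-1.187, 0.628, 0.038, 1.517, -0.027, 0.996, -0.02], TCP at [282.59, 585.372, 231.313] pointing down, gripper open.
Joint ranges: [-3.06, 3.06], [-0.37, 2.12], [-1.25, 1.32], [0.18, 2.47], [-1.1, 4.24], [0.23, 1.98], [-2.94, 2.94]. Speed limits (rad/s): [2.57, 2.57, 3.14, 3.14, 3.14, 3.14, 3.14].

INTERFACE

Orientations are given as [roll, pitch, yaw] about the fixed x, y, z axes, in that order (R = Rz(yaw) Ry(pitch) Rx(roll)).
In Python, from cell import * gives the robot as it stands.
- The arm moves only by the tool apply_moves, never from a script. Its argument "targets" is a list of rows, each a list of 6 numbers: the shift along the tool's x, y, z in units of 40 mm (1.0 is 40 mm), then the turn, a rotation vector about the tool's x, y, z in units of 8 degrees (1.0 is 8 degrees). A call has 1 to 12 rows; each row shifts and turns the commanded pose from where the row before left it, along the tool's axes as they then stand; what a row does not reach is not made up. A row lasts 1/8 s, in which the tool goes at most 62.5 mm and 10.7 degrees, less where a joint would pass 70% of its speed; a pose out of reach is approached as far as the arm can. A call is refused whole if a number of a shift passes 1 or a number of a turn 1, either way. A call with a gripper value outside its range is refused whole. "jaw" is the gripper command: -1 is shut, 1 is fully open, values between are in proportion, set as the call begins (left out, the last holds). The fingers move at their own pace and stop on an object; the grip force is fixed at half the most. Time passes only in rows, so rows that do not move let the fingers close. It gives the time, the measured TCP pose, the force and the opening at its end, in the units of the state.
- read_state(): the state, without advancing time (a new reading comes with each control period).
- get_image(name): name is "scene" or "top"; returns the picture (384x512x3 uint8, red, green, blue); there is no depth.
- calibration(name): a dict with "fx", "fy", "cx", "cy" (pixels), "world_from_camera" (4x4, takes a point from camera to world coordinates). Camera axes: x right, y down, z forward; pixel columns grow to the right and rows downward; lengths in mm; the calibration is good to about 2 mm. A picture is of the moment at which its call begins. calibration takes no time and is no camera call.
- finish_job(): hands the job in, once; it reports no verdict.
The state is a dict: "clock": time; "qpos": joint angles; "qd": joint speeds; "tau": joint torques, N m; "eef_pos": TCP position; "tool_rot": TCP orientation; "force": force on the tool from outside, world axes, zero at the start; "torque": the same for the moment, N m; "width": finger opening in mm.
Only numpy, scipy, OpenCV 4.12 (cv2) and the standard library are available. Lean on these libraries where they do the work, as an engineer would, in place of code of your own. Each camera call takes 0.05 s, during which the arm holds its last target. There are 200 camera calls.

## Working session

There is one attempt and no reset: what is moved stays moved. The work goes in short steps, Python scripts to look and compute and a tool call to move; the robot and the scene stay as the last step left them, time stands still between calls to the robot, and variables do not carry over. Pictures are saved under pics/ and viewed, about 8 in all and at most 12, crops included, and the job is handed in when it is done.

Besides the shell and the picture viewer there is one more tool, called after "Call:" as name(argument=value, ...), one argument or row to a line, values as JSON. apply_moves: Moves the arm, as the interface text tells. Its arguments: {"type":"object","properties":{"targets":{"type":"array"},"jaw":{"type":"number"}},"required":["targets"]}

```bash
mkdir -p pics; ls; python3 - <<'E'
from cell import *
import cv2,numpy as np
for n in("scene","top"):
    im=get_image(n); cv2.imwrite(f"pics/{n}0.png",im[:,:,::-1]); c=calibration(n); print(n,c['fx'],c['fy'],c['cx'],c['cy']);print(np.round(c['world_from_camera'],3).tolist())
print(read_state())
E
```

```text
pics
scene 453.857907262393 453.857907262393 256.64390240782495 186.1016902472831
[[0.639, 0.492, -0.591, 1297.058], [0.769, -0.389, 0.508, -685.781], [0.02, -0.779, -0.626, 909.244], [0.0, 0.0, 0.0, 1.0]]
top 375.96369547270575 375.96369547270575 256.55815863489534 189.875771513835
[[-0.03, -0.996, 0.087, 406.332], [-0.999, 0.029, -0.014, -13.519], [0.011, -0.087, -0.996, 1160.504], [0.0, 0.0, 0.0, 1.0]]
{'clock': 0.1, 'qpos': array([-1.1867799 ,  0.62926183,  0.03846135,  1.51828174, -0.02705711,
        0.99628286, -0.02002225]), 'qd': array([-5.83074294e-04, -1.59360937e-03, -4.95434250e-04, -3.12746648e-03,
        7.29347760e-05, -4.91856490e-04,  9.13424848e-04]), 'tau': array([ 2.87957162e-03, -5.64537656e+01,  1.23017795e+00, -1.93971580e+01,
        1.12052259e-02,  5.47644086e-03, -1.47080897e-05]), 'eef_pos': array([282.34174324, 584.85167505, 230.47162304]), 'tool_rot': array([-1.57251239e+00,  2.01465142e-05, -4.49883508e-01]), 'force': array([-0.16368758, -0.64497898, -0.30288041]), 'torque': array([-0.03498248, -0.0041771 ,  0.03271201]), 'width': 85.45592651177125}
```

View pics/scene0.png

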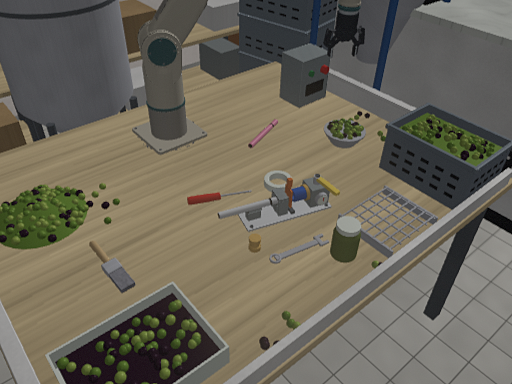

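View pics/top0.png

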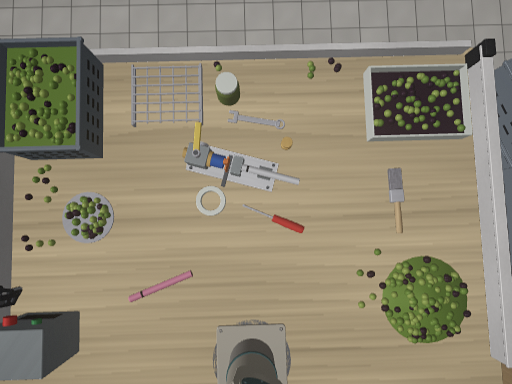

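The top view shows the pipe tail at (298,181), bridge at (237,165), orange tab at (227,161), blue port at (217,160), valve block at (198,155) and the yellow handle pointing up. Next I'll measure, with an enlarged crop of both views.

```bash
cat > h.py <<'E'
from cell import *
import cv2,numpy as np
def ray(n,u,v):
    c=calibration(n);T=np.array(c['world_from_camera'])
    d=T[:3,:3]@np.array([(u-c['cx'])/c['fx'],(v-c['cy'])/c['fy'],1]);return T[:3,3],d
def onz(n,u,v,z):
    o,d=ray(n,u,v);return o+d*(z-o[2])/d[2]
def proj(n,P):
    c=calibration(n);T=np.linalg.inv(np.array(c['world_from_camera']));q=T[:3,:3]@np.array(P)+T[:3,3]
    return np.array([c['fx']*q[0]/q[2]+c['cx'],c['fy']*q[1]/q[2]+c['cy']])
def comps(im,lo,hi,box):
    h=cv2.cvtColor(im,cv2.COLOR_RGB2HSV);m=cv2.inRange(h,lo,hi)
    k=np.zeros_like(m);x0,y0,x1,y1=box;k[y0:y1,x0:x1]=m[y0:y1,x0:x1];return k
E
python3 - <<'E'
from h import *
t=cv2.imread('pics/top0.png');s=cv2.imread('pics/scene0.png')
a=cv2.resize(t[115:195,175:305],None,fx=6,fy=6,interpolation=cv2.INTER_CUBIC)[:, :780]
b=cv2.resize(s[170:230,210:350],None,fx=5.5,fy=5.5,interpolation=cv2.INTER_CUBIC)
cv2.imwrite('pics/tc.png',a);cv2.imwrite('pics/sc.png',b)
for n,im,box in(('top',t,(175,115,305,195)),('scene',s,(210,170,350,230))):
    im=im[:,:,::-1].copy()
    for nm,lo,hi in(('yellow',(20,120,100),(32,255,255)),('blue',(105,120,50),(130,255,255)),('orange',(3,150,80),(14,255,255))):
        m=comps(im,lo,hi,box);k=cv2.connectedComponentsWithStats(m)
        for i in range(1,k[0]):
            if k[2][i][4]>8:
                ys,xs=np.where(k[1]==i);r=cv2.minAreaRect(np.c_[xs,ys].astype(np.float32))
                print(n,nm,k[2][i],k[3][i].round(1),r)
E
```

```text
top yellow [193 122   8  28 169] [196.8 135.6] ((196.87644958496094, 135.60586547851562), (6.2891130447387695, 27.303953170776367), 4.39870548248291)
top yellow [289 138   3   8  12] [290.2 141.2] ((290.3107604980469, 141.3648681640625), (7.069156646728516, 1.8083888292312622), 80.53767395019531)
top blue [210 154  15  14 151] [216.8 160.5] ((217.2352752685547, 160.44117736816406), (13.232758522033691, 12.039641380310059), 12.52880859375)
top orange [223 157   7  15  49] [226.2 163.1] ((225.35296630859375, 163.58822631835938), (5.820854663848877, 14.067066192626953), 14.03624439239502)
scene yellow [317 177  23  18 150] [328.4 185.9] ((328.3278503417969, 185.6065673828125), (25.863452911376953, 6.657918453216553), 39.80556869506836)
scene yellow [304 185   6   8  14] [306.6 188.6] ((306.60345458984375, 188.2413787841797), (8.009693145751953, 2.2322099208831787), 66.80140686035156)
scene blue [292 187  14  12  99] [299.4 191.4] ((298.5, 192.5), (11.0, 13.0), 90.0)
scene blue [293 195   4   6   9] [293.7 198.3] ((293.3970642089844, 198.16175842285156), (5.830951690673828, 2.572478771209717), 59.036251068115234)
scene orange [286 178   7  30 107] [289.2 189.8] ((289.0, 192.5), (29.0, 6.0), 90.0)
scene orange [210 193  11   8  52] [214.5 196.8] ((214.5384521484375, 196.19232177734375), (6.0796003341674805, 10.394155502319336), 78.69007110595703)
```

View pics/tc.png

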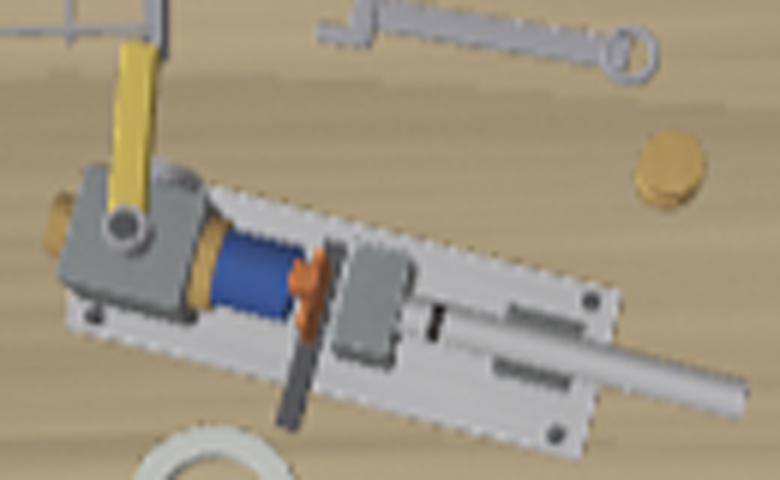

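View pics/sc.png

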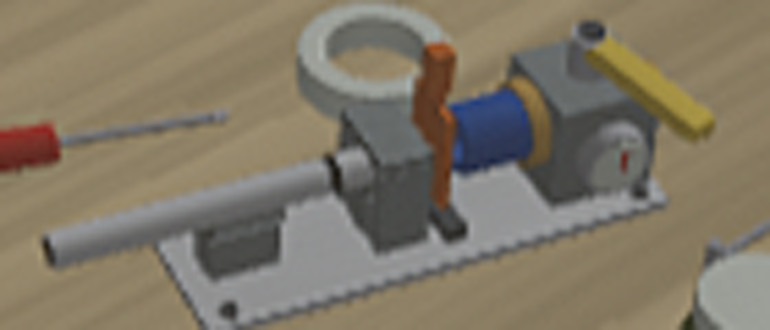

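```bash
cat >> h.py <<'E'
def tp(u,v): return ('top',(u+.5)/6-.5+175,(v+.5)/6-.5+115)
def sp(u,v): return ('scene',(u+.5)/5.5-.5+210,(v+.5)/5.5-.5+170)
E
python3 - <<'E'
from h import *
from scipy.optimize import least_squares
obs=[(tp(620,288),(-105,-45,8)),(tp(580,458),(-105,45,8)),(tp(65,325),(170,45,8)),(tp(88,165),(167,-30,75)),(tp(60,282),(167,30,75)),(tp(188,308),(103,30,75)),(sp(665,200),(170,-45,8)),(sp(158,245),(-105,45,8)),(sp(510,60),(103,30,75))]
def W(p,m): c,s=np.cos(p[2]),np.sin(p[2]);return np.array([p[0]+c*m[0]-s*m[1],p[1]+s*m[0]+c*m[1],m[2]])
f=lambda p:np.concatenate([onz(*o,m[2])[:2]-W(p,m)[:2] for o,m in obs])
r=least_squares(f,[600,50,1.4],loss='soft_l1',f_scale=3);p=r.x;print(p,f(p).reshape(-1,2).round(1).tolist())
def M(P): c,s=np.cos(p[2]),np.sin(p[2]);d=np.array(P[:2])-p[:2];return np.round([c*d[0]+s*d[1],-s*d[0]+c*d[1]],1)
for n,o,z in[('tailtop',tp(743,397),50),('tail s',sp(52,250),50),('handle end',tp(139,43),100),('handle s',sp(705,128),94),('axis',tp(124,222),108),('axis s',sp(590,32),112),('tab s top',sp(440,47),114),('tab top',tp(301,280),114),('tabblob',tp(298,270),114),
 ('shutter end',tp(306,337),75),('bridge TL',tp(362,240),71),('bridge TR',tp(413,258),71),('bridge BR',tp(392,362),71),('bridge BL',tp(335,350),71),('Vfront',tp(512,305),48),('Vrear',tp(583,322),48),('band',tp(430,322),60),('port L',tp(235,232),70),('port R',tp(303,248),70)]:
    P=onz(*o,z);print(n,P.round(1),M(P))
E
```

```text
[574.94040088   9.95752353   1.30328323] [[-1.0, 4.8], [-1.7, 4.6], [2.0, 2.0], [-1.2, 0.8], [-0.6, -0.7], [1.8, -0.7], [-4.8, -3.5], [10.3, -2.3], [0.6, -2.7]]
tailtop [ 526.6 -154.4   50. ] [-171.3    3.2]
tail s [ 520.  -154.3   50. ] [-172.9    9.6]
handle end [699.9 134.6 100. ] [153.2 -87.6]
handle s [693.6 135.6  94. ] [152.5 -81.2]
axis [611.7 141.9 108. ] [137.   -0.6]
axis s [614.9 129.1 112. ] [125.5  -7.1]
tab s top [577.   56.1 114. ] [45.1 10.2]
tab top [580.7  58.8 114. ] [48.6  7.3]
tabblob [585.5  60.  114. ] [51.1  3. ]
shutter end [559.3  59.7  75. ] [43.8 28.3]
bridge TL [606.8  31.5  71. ] [ 29.2 -25. ]
bridge TR [597.2   6.9  71. ] [  2.9 -22.3]
bridge BR [546.4  18.4  71. ] [ 0.6 29.8]
bridge BL [553.  46.  71.] [29.  30.6]
Vfront [576.2 -41.3  48. ] [-49.1 -14.8]
Vrear [566.7 -76.4  48. ] [-85.5 -14.8]
band [ 5.671e+02 -4.000e-01  6.000e+01] [-12.1   4.8]
port L [612.7  93.5  70. ] [ 90.5 -14.3]
port R [603.8  60.5  70. ] [ 56.3 -14.5]
```

Call:
apply_moves(
  targets=[
    [0, 0, 0, 0, -0.66, 0],
    [0, 0, 0, 0, -0.65, 0],
    [1, 0, -0.9, 0, 0, 0],
    [1, 0, -0.9, 0, 0, 0],
    [1, 0, -0.9, 0, 0, 0],
    [1, 0, -0.9, 0, 0, 0],
    [1, 0, -0.9, 0, 0, 0],
    [1, 0, -0.9, 0, 0, 0],
    [1, 0, -0.9, 0, 0, 0],
    [1, 0, -0.9, 0, 0, 0],
    [1, 0, -0.9, 0, 0, 0],
    [1, 0, -0.9, 0, 0, 0],
  ],
  jaw=-1,
)

```text
clock: 1.6
eef_pos: [574.0, 131.1, 231.0]
tool_rot: [-1.571, 0.001, -0.267]
force: [0.2, 1.5, 0.7]
width: 0.0
```

Call:
apply_moves(
  targets=[
    [0.95, 0, -0.9, 0, 0, 0],
    [0.95, 0, -0.9, 0, 0, 0],
    [0, 0.9, 0, 0, 0, 0],
    [0, 0.9, 0, 0, 0, 0],
    [0, 0.5, 0, 0, 0, 0],
    [0, 0, 0, 0, 0, 0],
  ],
)

```text
clock: 2.35
eef_pos: [626.1, 42.9, 137.3]
tool_rot: [-1.572, 0.004, -0.267]
force: [-0.2, -0.3, -0.2]
width: 0.1
```

```bash
cat >> h.py <<'E'
P0=np.array([572.5,10.6]);YAW=1.303
def M(P): c,s=np.cos(YAW),np.sin(YAW);d=np.array(P[:2])-P0;return np.round([c*d[0]+s*d[1],-s*d[0]+c*d[1]],1)
def crop(k):
    t=get_image('top')[105:205,175:315,::-1];s=get_image('scene')[150:230,210:350,::-1]
    g=lambda a:cv2.resize(a,(560,int(a.shape[0]*4)),interpolation=cv2.INTER_CUBIC)
    a=np.vstack([g(t)[:, :],g(s)[:200*2]]);a=np.vstack([g(t)[:300+100],g(s)[:320]])
    cv2.imwrite(f'pics/{k}.png',cv2.resize(a,None,fx=.83,fy=.83,interpolation=cv2.INTER_AREA))
    st=read_state();print(st['eef_pos'].round(1),M(st['eef_pos']),st['force'].round(1))
E
python3 -c "from h import *;crop('c1')"
```

```text
[628.1  43.1 139.7] [ 46.1 -45. ] [0.4 0.2 0.6]
```

View pics/c1.png

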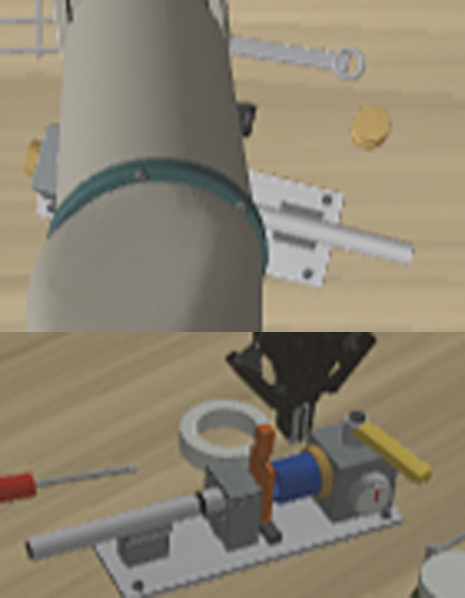

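Arm hides the fixture from above; the scene view shows the closed fingertips at (297,440) just on the far (−y) side of the orange tab at (265,430), clear of everything. Descend and push.

Call:
apply_moves(
  targets=[
    [0, 0.5, 0, 0, 0, 0],
    [0, 0.57, 0, 0, 0, 0],
    [0, 0, 0, 0, 0, 0],
    [-0.3, 0, 0, 0, 0, 0],
    [-0.3, 0, 0, 0, 0, 0],
    [-0.2, 0, 0, 0, 0, 0],
    [-0.2, 0, 0, 0, 0, 0],
    [-0.2, 0, 0, 0, 0, 0],
    [0, 0, 0, 0, 0, 0],
  ],
)

```text
clock: 3.58
eef_pos: [580.5, 56.1, 96.5]
tool_rot: [-1.571, 0.001, -0.266]
force: [-0.2, -0.4, 0.9]
width: 0.3
```

```bash
python3 -c "
from h import *
for i in range(3): st=read_state();print(st['eef_pos'].round(1),M(st['eef_pos']),st['force'].round(1)); get_image('top')"
```

```text
[580.5  56.1  96.5] [46.   4.3] [-0.2 -0.4  0.9]
[580.6  55.9  96.3] [45.8  4.1] [0.8 0.2 0.5]
[580.8  55.7  96.2] [45.7  3.9] [ 0.7 -0.   0.3]
```

Call:
apply_moves(
  targets=[
    [-0.2, 0, 0, 0, 0, 0],
    [-0.15, 0, 0, 0, 0, 0],
    [-0.1, 0, 0, 0, 0, 0],
    [-0.1, 0, 0, 0, 0, 0],
  ],
)

```text
clock: 4.22
eef_pos: [560.1, 61.6, 96.5]
tool_rot: [-1.571, -0.0, -0.267]
force: [2.0, -1.4, -1.5]
width: -0.2
```

```bash
python3 -c "from h import *;crop('c2')"
```

```text
[559.5  61.8  96.5] [45.9 26. ] [ 0.5  0.3 -0.3]
```

View pics/c2.png

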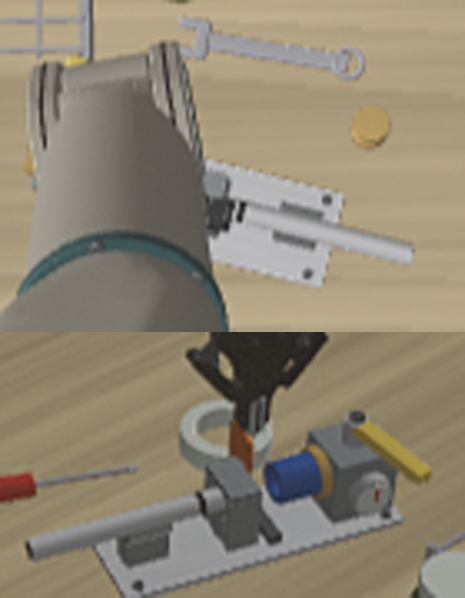

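The shutter has moved off the port: the tab is now at (240,450) in front of the fingers and the blue mouth at (280,480) is visible. I'll creep on to the end stop.

Call:
apply_moves(
  targets=[
    [-0.06, 0, 0, 0, 0, 0],
    [-0.06, 0, 0, 0, 0, 0],
    [0, 0, 0, 0, 0, 0],
  ],
)

```text
clock: 4.7
eef_pos: [558.5, 62.1, 96.7]
tool_rot: [-1.57, -0.006, -0.268]
force: [7.5, -1.9, -5.2]
width: 0.0
```

Call:
apply_moves(
  targets=[
    [0.3, 0, 0, 0, 0, 0],
    [0.3, -0.9, 0, 0, 0, 0],
    [0, -0.9, -0.6, 0, 0, 0],
    [0, 0, -0.93, 0, 0, 0],
    [0, 0, -0.93, 0, 0, 0],
    [0, 0, -0.93, 0, 0, 0],
    [0, 0, -0.93, 0, 0, 0],
    [0, 0, -0.93, 0, 0, 0],
    [0, 0, -0.93, 0, 0, 0],
    [0, 0, 0, 0, 0, 0],
  ],
)

```text
clock: 5.95
eef_pos: [511.9, -185.6, 168.4]
tool_rot: [-1.572, 0.002, -0.273]
force: [-0.0, -0.3, -0.4]
width: -0.3
```

```bash
python3 -c "
from h import *
st=read_state();print(st['eef_pos'].round(1),M(st['eef_pos']),st['force'].round(1))"
```

```text
[ 511.9 -185.6  168.4] [-205.2    6.5] [-0.  -0.3 -0.4]
```

Call:
apply_moves(
  targets=[
    [0.13, 0.9, 0, 0, 0, 0],
    [0, 0.9, 0, 0, 0, 0],
    [0, 0.9, 0, 0, 0, 0],
    [0, 0.62, 0, 0, 0, 0],
    [0, 0, 0, 0, 0, 0],
  ],
)

```text
clock: 6.58
eef_pos: [517.3, -181.5, 34.0]
tool_rot: [-1.57, 0.005, -0.266]
force: [-1.2, -1.0, 0.7]
width: -0.1
```

```bash
python3 -c "from h import *;crop('c3')"
```

```text
[ 519.1 -182.6   36.1] [-200.5    0.4] [ 0.9 -0.2  0.1]
```

View pics/c3.png

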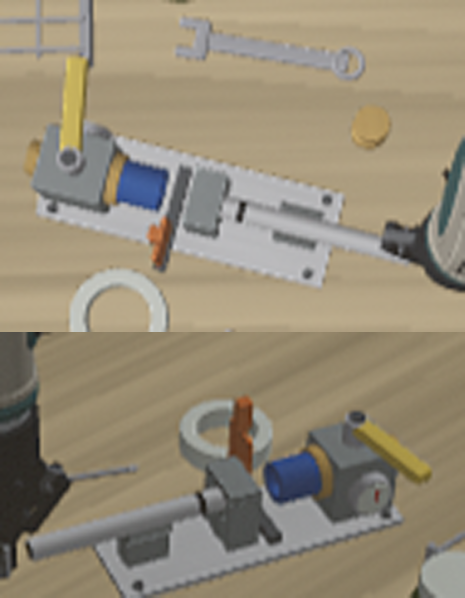

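Shutter is at its stop, port mouth open; fingers stand behind the pipe tail on its line. Push.

Call:
apply_moves(
  targets=[
    [0, 0, 0.2, 0, 0, 0],
    [0, 0, 0.2, 0, 0, 0],
    [0, 0, 0.2, 0, 0, 0],
    [0, 0, 0.2, 0, 0, 0],
    [0, 0, 0.2, 0, 0, 0],
    [0, 0, 0.2, 0, 0, 0],
    [0, 0, 0, 0, 0, 0],
  ],
)

```text
clock: 7.55
eef_pos: [531.7, -136.6, 35.8]
tool_rot: [-1.571, -0.001, -0.266]
force: [0.9, -0.1, 0.1]
width: -0.1
```

```bash
python3 -c "from h import *;crop('c4')"
```

```text
[ 531.2 -136.5   35.6] [-152.8    0.9] [-1.2 -0.6  0.7]
```

View pics/c4.png

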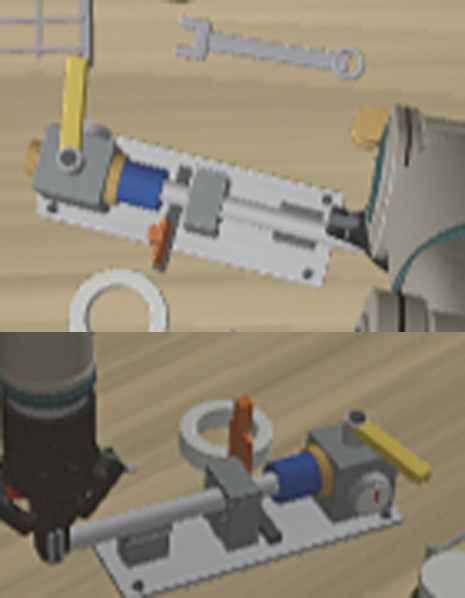

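The pipe nose has just entered the blue port (pixel (275,483) in the lower view), still aligned. I'll go on towards the seal.

Call:
apply_moves(
  targets=[
    [0, 0, 0.15, 0, 0, 0],
    [0, 0, 0.15, 0, 0, 0],
    [0, 0, 0.1, 0, 0, 0],
    [0, 0, 0.1, 0, 0, 0],
    [0, 0, 0.1, 0, 0, 0],
  ],
)

```text
clock: 8.28
eef_pos: [536.0, -120.2, 35.9]
tool_rot: [-1.578, -0.0, -0.272]
force: [-3.0, -11.8, 1.1]
width: 0.1
```

Call:
apply_moves(
  targets=[
    [0, 0, 0.08, 0, 0, 0],
    [0, 0, 0.08, 0, 0, 0],
    [0, 0, 0, 0, 0, 0],
  ],
)

```text
clock: 8.65
eef_pos: [539.6, -108.0, 35.8]
tool_rot: [-1.571, -0.001, -0.267]
force: [0.3, -2.5, 1.8]
width: -0.2
```

Call:
apply_moves(
  targets=[
    [0, 0, 0.05, 0, 0, 0],
    [0, 0, 0.05, 0, 0, 0],
    [0, 0, 0, 0, 0, 0],
  ],
)

```text
clock: 9.02
eef_pos: [540.8, -103.9, 35.8]
tool_rot: [-1.571, -0.001, -0.267]
force: [1.2, -3.5, 1.8]
width: 0.1
```

Call:
apply_moves(
  targets=[
    [0, 0, 0.05, 0, 0, 0],
    [0, 0, 0.05, 0, 0, 0],
    [0, 0, 0, 0, 0, 0],
  ],
)

```text
clock: 9.4
eef_pos: [541.4, -101.6, 35.8]
tool_rot: [-1.573, -0.001, -0.268]
force: [0.4, -7.0, 1.9]
width: 0.1
```

Call:
apply_moves(
  targets=[
    [0, 0, 0.05, 0, 0, 0],
    [0, 0, 0.05, 0, 0, 0],
    [0, 0, 0, 0, 0, 0],
  ],
)

```text
clock: 9.78
eef_pos: [541.4, -101.5, 35.9]
tool_rot: [-1.577, -0.0, -0.271]
force: [-1.9, -13.0, 2.2]
width: -0.1
```

Call:
apply_moves(
  targets=[
    [0, 0, 0.08, 0, 0, 0],
    [0, 0, 0, 0, 0, 0],
    [0, 0, 0, 0, 0, 0],
  ],
)

```text
clock: 10.15
eef_pos: [541.4, -101.4, 35.9]
tool_rot: [-1.58, -0.0, -0.273]
force: [-3.0, -20.2, 3.4]
width: -0.0
```

Call:
apply_moves(
  targets=[
    [0, 0, -0.3, 0, 0, 0],
    [0, 0, -0.7, 0, 0, 0],
    [0, 0, 0, 0, 0, 0],
  ],
)

```text
clock: 10.52
eef_pos: [531.6, -132.5, 35.4]
tool_rot: [-1.571, 0.002, -0.269]
force: [0.2, 0.8, 0.5]
width: -0.4
```

```bash
python3 - <<'E'
from h import *
t=get_image('top')[125:200,185:285,::-1];s=get_image('scene')[170:230,230:345,::-1]
a=cv2.resize(t,(700,525)[:2],interpolation=cv2.INTER_CUBIC)[:300]
b=cv2.resize(s,None,fx=700/115,fy=5,interpolation=cv2.INTER_CUBIC)[:290]
cv2.imwrite('pics/c5.png',np.vstack([a,b]));st=read_state();print(st['eef_pos'],M(st['eef_pos']),st['force'])
E
```

```text
[ 532.69803201 -129.83153376   35.4565774 ] [-146.     1.2] [-0.27923294 -0.22710073 -0.00546299]
```

View pics/c5.png

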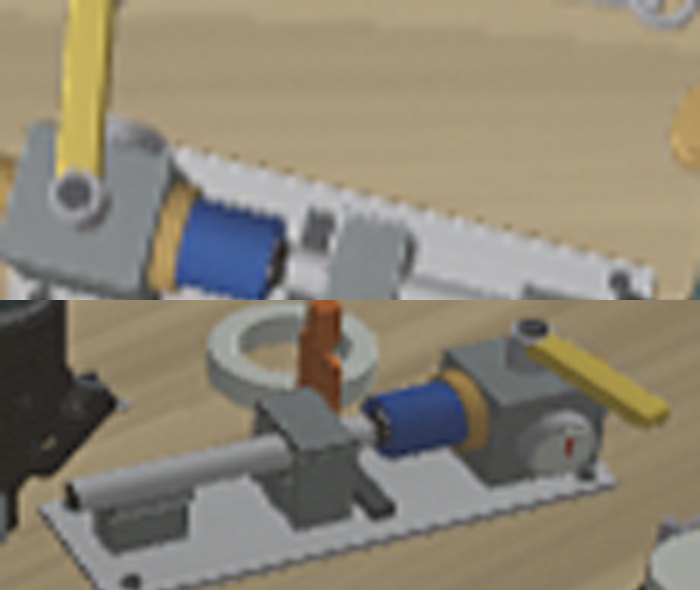

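The band's edge is at the port mouth in both views ((280,265) upper, (378,428) lower): pipe home, and it resisted 20 N without moving. Now to the valve.

Call:
apply_moves(
  targets=[
    [0, -0.95, 0, 0, 0, 0],
    [0, -0.95, 0, 0, 0, 0],
    [0, -0.95, 0, 0, 0, 0],
    [0, -0.75, 0.3, 0, 0, 0],
    [0.3, 0, 0.88, 0, 0, 0],
    [0.3, 0, 0.88, 0, 0, 0],
    [0.3, 0, 0.88, 0, 0, 0],
    [0.3, 0, 0.88, 0, 0, 0],
    [0.3, 0, 0.88, 0, 0, 0],
    [0.2, 0, 0.88, 0, 0, 0],
    [0, 0, 0.85, 0, 0, 0],
    [0, 0, 0, 0, 0, 0],
  ],
)

```text
clock: 12.12
eef_pos: [665.5, 106.1, 179.0]
tool_rot: [-1.567, 0.002, -0.258]
force: [1.2, 0.5, 0.7]
width: 0.6
```

```bash
python3 -c "
from h import *
st=read_state();print(st['eef_pos'].round(1),M(st['eef_pos']),st['force'].round(1))"
```

```text
[665.5 106.1 179. ] [116.7 -64.4] [1.2 0.5 0.7]
```

Call:
apply_moves(
  targets=[
    [0, 0, -0.2, 0, 0, 0],
    [0, 0.8, 0, 0, 0, 0],
    [0, 0.8, 0, 0, 0, 0],
    [0, 0.72, 0, 0, 0, 0],
    [0, 0, 0, 0, 0, 0],
    [0, 0, 0, 0, 0, 0],
  ],
)

```text
clock: 12.88
eef_pos: [664.7, 89.9, 88.1]
tool_rot: [-1.571, -0.001, -0.268]
force: [-0.2, -0.9, -0.1]
width: -0.2
```

```bash
python3 -c "from h import *;crop('c6')"
```

```text
[665.2  90.5  88.7] [101.6 -68.2] [ 1.1 -0.5 -0.2]
```

View pics/c6.png

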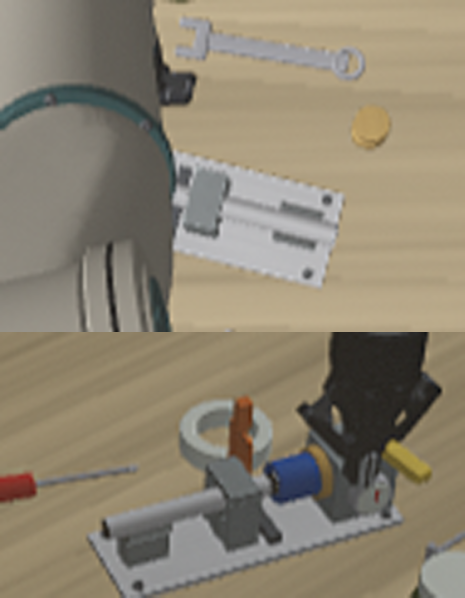

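The fingers stand beside the yellow handle on its shut side ((375,470) vs handle (405,460)). Lower slightly and swing along the arc.

Call:
apply_moves(
  targets=[
    [0, 0.12, 0, 0, 0, 0],
    [-0.04, 0, 0.3, 0, 0, 0],
    [-0.04, 0, 0.3, 0, 0, 0],
    [-0.02, 0, 0.33, 0, 0, 0],
    [-0.02, 0, 0.33, 0, 0, 0],
    [-0.15, 0, 0.3, 0, 0, 0],
    [-0.15, 0, 0.3, 0, 0, 0],
    [0, 0, 0, 0, 0, 0],
  ],
)

```text
clock: 13.98
eef_pos: [667.2, 170.3, 82.2]
tool_rot: [-1.568, 0.0, -0.264]
force: [-0.3, 0.3, 0.4]
width: -0.4
```

```bash
python3 -c "from h import *;crop('c7')"
```

```text
[667.6 168.6  82.4] [177.6 -49.9] [ 0.6 -0.9  0.3]
```

View pics/c7.png

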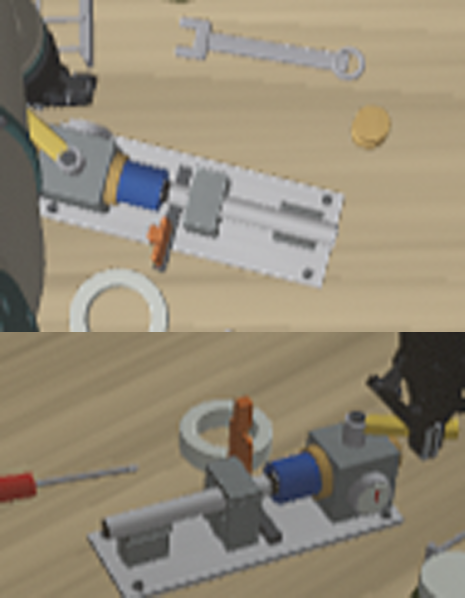

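The handle is turning (now pointing up-left at (45,130) in the top view), with the pipe and shutter unmoved. Continue round.

Call:
apply_moves(
  targets=[
    [-0.2, 0, 0.15, 0, 0, 0],
    [-0.2, 0, 0.15, 0, 0, 0],
    [-0.2, 0, 0.1, 0, 0, 0],
    [-0.1, 0, 0.1, 0, 0, 0],
    [0, 0, 0, 0, 0, 0],
  ],
)

```text
clock: 14.7
eef_pos: [646.0, 194.2, 82.2]
tool_rot: [-1.57, -0.001, -0.266]
force: [1.5, -2.0, 0.3]
width: -0.1
```

```bash
python3 -c "
from h import *
st=read_state();print(st['eef_pos'].round(1),M(st['eef_pos']),st['force'].round(1))"
```

```text
[646.  194.2  82.2] [196.5 -22.3] [ 1.5 -2.   0.3]
```

Call:
apply_moves(
  targets=[
    [-0.06, 0, 0, 0, 0, 0],
    [-0.06, 0, 0, 0, 0, 0],
    [0, 0, 0, 0, 0, 0],
  ],
)

```text
clock: 15.08
eef_pos: [645.8, 194.2, 82.6]
tool_rot: [-1.568, -0.009, -0.268]
force: [10.0, -2.6, -6.8]
width: 0.4
```

Call:
apply_moves(
  targets=[
    [-0.06, 0, 0, 0, 0, 0],
    [-0.06, 0, 0, 0, 0, 0],
    [0, 0, 0, 0, 0, 0],
  ],
)

```text
clock: 15.45
eef_pos: [645.6, 194.2, 82.8]
tool_rot: [-1.566, -0.017, -0.27]
force: [20.5, -3.6, -13.3]
width: -0.1
```

End stop reached (20 N, no motion). Back off, rise and clear the view.

Call:
apply_moves(
  targets=[
    [0.3, 0, 0, 0, 0, 0],
    [0.6, 0, 0, 0, 0, 0],
    [0, -0.95, 0, 0, 0, 0],
    [0, -0.95, 0, 0, 0, 0],
    [0, -0.95, 0, 0, 0, 0],
    [0, 0, 0.95, 0, 0, 0],
    [0, 0, 0.95, 0, 0, 0],
    [0, 0, 0.95, 0, 0, 0],
    [0, 0, 0.95, 0, 0, 0],
    [0, 0, 0, 0, 0, 0],
  ],
)

```text
clock: 16.7
eef_pos: [708.6, 339.9, 194.9]
tool_rot: [-1.567, 0.005, -0.261]
force: [0.2, -0.1, 0.0]
width: -0.1
```

```bash
python3 - <<'E'
from h import *
crop('c8')
im=get_image('top')
ys,xs=np.where(comps(im,(20,120,100),(32,255,255),(150,115,215,185))>0);p=np.c_[xs,ys].astype(np.float32)
l=cv2.fitLine(p,cv2.DIST_L2,0,.01,.01).ravel();a=onz('top',l[2],l[3],100);b=onz('top',l[2]-20*l[0]*np.sign(l[0]),l[3]-20*l[1]*np.sign(l[0]),100)
print(len(p),'handle dir',np.arctan2(b[1]-a[1],b[0]-a[0]),'vs yaw',YAW)
E
```

```text
[710.  334.2 195.3] [348.4 -46.9] [0.7 0.1 0.1]
176 handle dir 1.2124832039220188 vs yaw 1.303
```

View pics/c8.png

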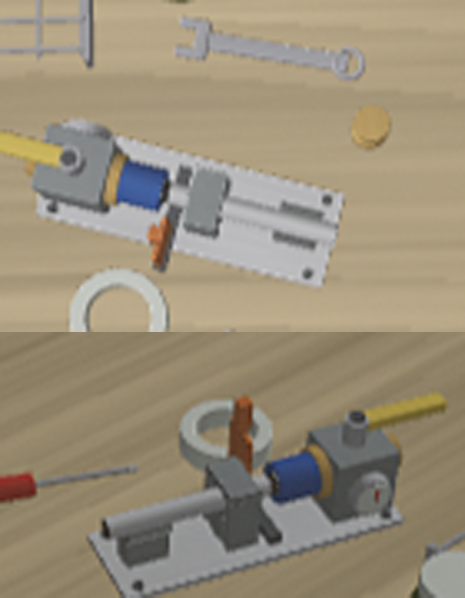

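Shutter open, pipe with band at the mouth, handle pointing left away from the pipe. The line fit is 0.09 rad short of the pipe's line, possibly because of the brass fitting in the mask, so I'll check quickly with the handle tip.

```bash
python3 - <<'E'
from h import *
c,s=np.cos(YAW),np.sin(YAW)
W=lambda x,y,z:(P0[0]+c*x-s*y,P0[1]+s*x+c*y,z)
for n,box in(('top',(150,115,205,185)),('scene',(305,150,350,190))):
    m=comps(get_image(n),(22,130,110),(32,255,255),box);k=cv2.connectedComponentsWithStats(m);i=1+k[2][1:,4].argmax()
    ys,xs=np.where(k[1]==i);print(n,cv2.minAreaRect(np.c_[xs,ys].astype(np.float32)),k[2][i])
    for f in(1.4,1.571): print(f,[proj(n,W(135+r*np.sin(f),-r*np.cos(f),100)).round(1).tolist() for r in(20,55,90)])
E
```

```text
top ((178.63612365722656, 148.51002502441406), (26.76439094543457, 5.781108379364014), 15.5241117477417) [166 143  26  12 150]
1.4 [[189.7, 150.6], [178.5, 145.7], [167.3, 140.9]]
1.571 [[189.3, 151.7], [177.4, 148.8], [165.5, 145.9]]
scene ((332.1176452636719, 172.9706268310547), (5.3357834815979, 24.011028289794922), 75.96376037597656) [320 169  25  10 109]
1.4 [[324.0, 175.1], [335.0, 173.5], [346.0, 171.9]]
1.571 [[323.5, 174.5], [333.6, 171.7], [343.5, 168.9]]
```

```bash
python3 -c "
from cell import *
print(finish_job())"
```

```text
the job is handed in; nothing more can be done
None
```

I carried out all three steps in order and handed the job in at about 17 s of the 51 s allowed. The hand-in gives no verdict.

- **Shutter:** I pushed the tab with closed fingers to its end stop. The force rose there, and the last pictures show the port clear.
- **Pipe:** I pushed it past the seal (about 12 N), then it dragged at about 3 N until it stopped. It held against 20 N without moving, and the band's edge is at the port mouth in both views.
- **Valve:** I swung the handle until it held against 20 N without moving. A first line fit showed it about 0.09 rad short of fully open. A cleaner mask in the top view puts it close to 1.54 rad; the top-view check is consistent with the handle being at its stop.
- **Clear of the scene:** The gripper was well clear and read about 0 N. The wrench, coupling and tape look unmoved in the crops. I did not recheck the jar, brush, bowl and screwdriver at the end, but the arm went nowhere near them at low height.

The points I picked for the fixture's position disagreed by up to about 10 mm for one plate corner. I shifted the fitted position about 2.5 mm sideways to match the bridge and pipe, and all contacts came where that predicted.

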